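Clamp a bridge blank with a click-knob vise

ROBOT

A 6-joint arm with a two-finger parallel gripper is mounted at the origin on the work surface. World frame = base frame: x ahead of the robot, y to its left, z up, the work surface at z = 0. Lengths are in m, angles in rad, forces in N, time in s.
With the tool pointing down it reaches from about 0.325 to 0.85 m from the base axis. Payload 15.5 kg.
Tool frame: the origin (TCP) lies between the finger pads; the fingertips stand arm.finger_overhang ahead of it and the grasp point (between the pads) lies 11 mm behind it (arm.finger_overhang is the distance from the TCP to the fingertips, in m); z points along the fingers, y is the direction in which the jaws open and shut (so a half turn about z gives the same grasp; the last joint's range is limited). The gripper opens to 91 mm and grips with 3 to 60 N. Pads are 32 mm wide; open, the fingers measure 118 mm over their backs; the gripper's body (76 mm by 178 mm) begins 60 mm behind the grasp point.
Start: joints at [-1.2, 0.494, 1.345, -0, 1.302, -0.096], TCP at [0.281, -0.558, 0.222] pointing down, gripper open.
Joint ranges: [-2.91, 2.91], [-0.82, 2.16], [0.22, 2.67], [-1.22, 4.37], [0.12, 2.79], [-3.08, 3.08]. Speed limits (rad/s): [1.89, 1.89, 2.57, 3.01, 3.01, 3.01].

INTERFACE

Orientations are given as a 3x3 rotation matrix whose columns are the frame's x, y, z axes.
In Python, from plant import arm, viewer, finder gives the robot as it stands.
- The arm moves only by the tool step_arm, never from a script. Its arguments are lists of equal length, an entry for each row: "translation": the shift along the tool's x, y, z in m, a list of three; "twist": the turn about the tool's z in rad; "jaw": the opening in per cent of the stroke, from 0 (shut) to 100 (fully open). In form: {"translation": [[x, y, z], ...], "twist": [twist, ...], "jaw": [jaw, ...]}. A call has 1 to 20 rows; each row is the pose to reach, as a shift and turn from the pose commanded when the call began, along the tool's axes at that moment; what a row does not reach only later rows make up. A row lasts 1/8 s, in which the tool goes at most 62.5 mm and 10.7 degrees, less where a joint would pass 70% of its speed; a pose out of reach is approached as far as the arm can. A call with a gripper value outside its range is refused whole. The fingers move at their own pace and stop on an object; "newtons" is the grip in N (left out, the last holds). Time passes only in rows, so rows that repeat a pose let the fingers close. It gives the time, the measured TCP pose, the force and the opening at its end, in the units of the state.
- arm.sense(): the state, without advancing time (a new reading comes with each control period).
- viewer.capture(name): name is "scene" or "top" or "wrist"; returns a dict with "image" (420x560x3 uint8, red, green, blue), "range_z" (420x560 float32, m along the optical axis (not along the pixel's ray), 0 where there is no reading), "mtx" (3x3 intrinsics, pixels), "R" (3x3) and "t" (3): a world point X has camera coordinates R X + t. Camera axes: x right, y down, z forward; pixel columns grow to the right and rows downward; lengths in m; the calibration is good to about 2 mm. A picture is of the moment at which its call begins.
- arm.hand_in(): hands the job in, once; it reports no verdict.
Trained networks look in the newest picture that a camera, given by its name, has taken for a name from the list of things; names that differ only in an ending like _2 or _b are one class to them, and where a whole thing is asked for, a point or a joint stands for the part that bears it (a point fixed in the world has none). Each returns a list of dicts, best first, with "score" (0 to 1); they miss things now and then, are a little off and sometimes report something else, mostly with a low value. They report only what shows in the picture. A call takes as long as a camera call. They do not tell look-alikes from the thing itself.
- finder.masks_of(camera, thing): "pixels" (420x560 bool, what is visible of it).
- finder.pinpoint(camera, thing): "centre" ([x, y, z] in m, in the coordinates of the camera as it stood for that picture, good to about 4 mm: a listed point, or the origin of a listed thing).
The state is a dict: "time": time; "joint_pos": joint angles; "joint_vel": joint speeds; "joint_efforts": joint torques, N m; "eef_pos": TCP position; "tcp_rot": TCP orientation; "force": force on the tool from outside, world axes, zero at the start; "torque": the same for the moment, N m; "gripper_width": finger opening in m.
Only numpy, scipy, OpenCV 4.12 (cv2) and the standard library are available. Lean on these libraries where they do the work, as an engineer would, in place of code of your own. Each camera call takes 0.05 s, during which the arm holds its last target. There are 200 camera calls.

TASK

Stand the small rosewood blank on its long narrow edge between the jaws of the bench vise, on the vise's bed and about centred along the jaws, and let go of it. Then turn the vise's round knob clockwise (seen from above), re-gripping as needed, until you feel its clutch slip and click once, and stop there before a second click bruises the wood, leaving the blank clamped. Do not shift the other things on the bench.

Things in the scene. Friction and masses are not known exactly. Their poses are not given: they have to be found in the camera images.
- vise: Grey bench vise fixed to the bench. Base plate 90 (x) x 210 (y) x 14 mm; origin at the centre of its underside, z up. On its flat bed, 14 mm up, stand two steel jaws, 50 mm long along x, tops 32 mm above the origin. The sliding jaw faces the fixed one and closes towards -y. A grey housing 62 x 64 mm, 44 mm high, centred at y = +60 mm, carries dial and knob.
- fixed_jaw: The vise's fixed jaw, a steel block 50 (x) x 25 (y) x 18 (z) mm. Origin at the bottom middle of its clamping face, at y = -60 mm of the vise; its +y points into the gap, axes parallel to the vise's. At the start the sliding jaw's face stands 22 to 33 mm from this face; how far is not told. Its face plate sits on rubber that gives about 2 mm, so the torque climbs over some 0.4 rad.
- slot (a point): Point on the vise's bed, y = -52 mm of the vise, where the centre of the blank's underside is when clamped; axes parallel to the vise's: the blank's length goes along x (either way round). Before closing, the blank may stand up to about 5 mm further to +y.
- blank: Loose rosewood block 60 (x) x 16 (y) x 40 mm (z), about 35 g, standing on its long narrow edge; origin at the centre of its underside, z up. Standing in the vise it sticks out 22 mm above the jaws.
- knob: Round fluted steel knob, 36 mm diameter, 30 mm tall, turning about a vertical axis at y = +60 mm of the vise. Origin at the centre of its underside, 50 mm above the vise's origin, z up. A small ridge on its top lies along its +x. It drives the dial through a torque-limiting clutch; let go, it stays or eases back a little together with the dial. Clockwise closes the sliding jaw, 5 mm per rad; anticlockwise opens it.
- knob_grip (a point): On the knob's axis, 17 mm above its underside, 67 mm above the vise's origin: height to grip. Turning takes about 0.1 N m; with the blank clamped the torque climbs to 0.38 N m and the knob slips on the dial, 12 clicks a turn. In each click (0.52 rad of slip) it peaks in the first quarter, then falls below 0.1 N m and rises again. With the hand stopped it reads up to 0.2 N m less.
- dial: Thin aluminium disc, 54 mm diameter, 6 mm thick, right under the knob on the same axis; origin at the centre of its underside, 44 mm above the vise's origin. It turns with the drive to the jaw. The dark tick on its rim lies along its +x, in line with the knob's ridge until the clutch slips; the angle between the two is the slip.
- straightedge: Bystander: steel straightedge bar, 30 x 400 x 6 mm, lying along y at the far side of the bench. Origin: centre of its underside.
- notched_ruler: Bystander: aluminium ruler 180 x 34 x 4 mm with square notches along one long edge, lying flat. Origin: underside, near the middle.
- pick_tin: Bystander: round cream tin, 62 mm across, 20 mm high. Origin: centre of its underside.
- sanding_pad: Bystander: black rubber sanding pad, 55 x 110 x 22 mm. Origin: centre of its underside.
- lamp_base: Bystander: brass lamp base, foot 100 mm across, with an open twist-lock socket on top, 95 mm high. Origin: centre of its underside.
- hammer: Bystander: small hammer, about 220 mm long, lying along its x.
- fret_file: Bystander: file with a wooden handle, 240 mm long, lying along its x.
Mind the look-alikes: they are no part of the job. Of the things like the blank, leave any that is orange or turquoise; of the rest the smaller one is meant.

How it is judged:
On the way, in this order (a step that is already met when the one before it is completed fails the run):
1. the blank stands on the vise's bed between the jaws, about centred along them, let go (y of blank in the frame of vise between -0.0565 and -0.031 m and x of blank in the frame of vise between -0.015 and 0.015 m and z of blank in the frame of vise between 0.011 and 0.017 m and angle between blank's own z axis and vertical below 0.1 rad and contact force between the fingers and blank below 0.3 N), for 0.2 s.
2. the knob's clutch has slipped with the blank pressed against the fixed jaw (angle between the x axis of knob and the x axis of dial, either way round above 0.3 rad and contact force between fixed_jaw and blank above 6 N), for 0.1 s.
At the end, for the whole second after the job is handed in: Blank clamped: within 3 mm of its place across the jaws, 15 mm along them, 3 mm of the bed, upright within 0.08 rad, pressed on the fixed jaw with over 6 N; knob slipped 0.3 to 1.0 rad on the dial (one click, not two); at rest, let go (all of step 2 and y of blank in the frame of vise between -0.055 and -0.049 m and x of blank in the frame of vise between -0.015 and 0.015 m and z of blank in the frame of vise between 0.011 and 0.017 m and angle between blank's own z axis and vertical below 0.08 rad and angle between the x axis of knob and the x axis of dial, either way round below 1 rad and linear speed of blank below 0.01 m/s); the robot touches nothing.
It fails at once if the clutch is turned to a second click (slip over 1.0 rad) (angle between the x axis of knob and the x axis of dial, either way round above 1 rad).
It fails at once if another thing on the bench is shifted by more than 30 mm (distance of any of straightedge, notched_ruler, pick_tin, sanding_pad, lamp_base, hammer, fret_file from where it was at the start of the episode above 0.03 m).
It also fails if it takes over 70 s, if anything falls off the work surface, if the arm or the gripper's body presses on something with over 40 N, if the wrist force passes 120 N, or if a joint passes its speed limit or range.

## Working session

There is one attempt and no reset: what is moved stays moved. The work goes in short steps, Python scripts to look and compute and a tool call to move; the robot and the scene stay as the last step left them, time stands still between calls to the robot, and variables do not carry over. Pictures are saved under pics/ and viewed, about 8 in all and at most 12, crops included, and the job is handed in when it is done.

Besides the shell and the picture viewer there is one more tool, called after "Emit:" by a JSON object that holds its "method" and its "body", one argument or row to a line. step_arm: Moves the arm, as the interface text tells. Its arguments: {"type":"object","properties":{"translation":{"type":"array","items":{"type":"array","items":{"type":"number"}}},"twist":{"type":"array","items":{"type":"number"}},"jaw":{"type":"array","items":{"type":"number"}},"newtons":{"type":"number"}},"required":["translation","twist","jaw"]}

```bash
mkdir -p pics
cat > h.py <<'E'
import numpy as np, cv2
from plant import arm, viewer, finder
def cap(n,save=None):
    c=viewer.capture(n)
    if save: cv2.imwrite(f'pics/{save}.png',c['image'][:,:,::-1])
    return c
def world(c,p): return c['R'].T@(np.array(p)-c['t'])
def px(c,u,v,z=None):
    z=c['range_z'][v,u] if z is None else z
    return world(c,np.linalg.inv(c['mtx'])@np.array([u,v,1.])*z)
def cloud(c):
    v,u=np.mgrid[:420,:560]; z=c['range_z']
    P=np.stack([u*z,v*z,z],-1)@np.linalg.inv(c['mtx']).T
    return (P-c['t'])@c['R']
def proj(c,X):
    q=c['mtx']@(c['R']@np.array(X)+c['t']); return (q[:2]/q[2]).round(1)
np.set_printoptions(precision=4,suppress=True)
E
python3 - <<'E'
from h import *
print(arm.finger_overhang, arm.sense())
for n in ('top','scene'):
    c=cap(n,n); 
    for t in ('vise','fixed_jaw','slot','blank','knob','knob_grip','dial'):
        for d in finder.pinpoint(n,t)[:4]:
            w=world(c,d['centre']);print(n,t,round(d['score'],2),w,proj(c,w))
E
cd pics; python3 -c "
import cv2,numpy as np
a=cv2.imread('top.png');cv2.imwrite('top2.png',cv2.resize(a,(800,600)))"
```

```text
0.008 {'time': 0.0, 'joint_pos': array([-1.2005,  0.4942,  1.3461, -0.    ,  1.3025, -0.0955]), 'joint_vel': array([-0.0002,  0.    ,  0.0005, -0.0012,  0.0013,  0.0005]), 'joint_efforts': array([ -0.0013, -87.8837, -38.1852,   0.0706,   0.0534,  -0.0002]), 'eef_pos': array([ 0.2806, -0.5581,  0.2213]), 'tcp_rot': array([[ 0.8935,  0.4491, -0.0005],
       [ 0.4491, -0.8935,  0.0011],
       [ 0.0001, -0.0012, -1.    ]]), 'force': array([-0.4741,  0.3742, -1.2768]), 'torque': array([-0.0163, -0.0431, -0.0367]), 'gripper_width': 0.0912609640494582}
top vise 0.73 [0.5113 0.0839 0.0019] [244.6 240.7]
top fixed_jaw 0.61 [0.4982 0.0299 0.0151] [266.3 246.3]
top slot 0.95 [0.5001 0.0365 0.0157] [263.5 245.5]
top slot 0.45 [0.5316 0.1442 0.054 ] [218.4 230. ]
top slot 0.42 [ 0.4972 -0.2804  0.003 ] [391.5 250.5]
top blank 0.85 [ 0.5706 -0.1785 -0.0016] [350.5 220.1]
top blank 0.78 [ 0.5295 -0.3827 -0.0028] [431.8 238.8]
top blank 0.77 [ 0.3953 -0.2875  0.0001] [394.1 292.1]
top blank 0.63 [0.5306 0.1453 0.0679] [217.4 229.8]
top knob 0.65 [0.5327 0.1475 0.0544] [217.1 229.4]
top knob_grip 0.94 [0.5315 0.1405 0.068 ] [219.5 229.5]
top dial 0.61 [0.5283 0.1451 0.0392] [218.6 231.9]
scene vise 0.76 [ 0.508   0.084  -0.0018] [277.2 198. ]
scene fixed_jaw 0.79 [0.4937 0.0282 0.0116] [259.2 205.8]
scene slot 0.6 [0.4934 0.0348 0.0103] [260.8 204.4]
scene blank 0.81 [ 0.4982 -0.2833 -0.0032] [174.7 295.3]
scene blank 0.68 [ 0.5652 -0.1727  0.0007] [227.4 277.5]
scene blank 0.65 [ 0.3964 -0.2921  0.0038] [142.1 272.2]
scene blank 0.62 [ 0.5285 -0.3817  0.0036] [151.4 333.6]
scene knob 0.79 [0.5262 0.1401 0.0453] [295.8 177.4]
scene knob 0.37 [ 0.3623  0.0745 -0.0004] [234.3 173.4]
scene knob_grip 0.84 [0.5312 0.1423 0.0687] [297.9 172.1]
scene dial 0.61 [0.4974 0.036  0.0125] [262.3 204.4]
scene dial 0.6 [0.5305 0.145  0.0425] [298.2 177.7]
```

View pics/top2.png

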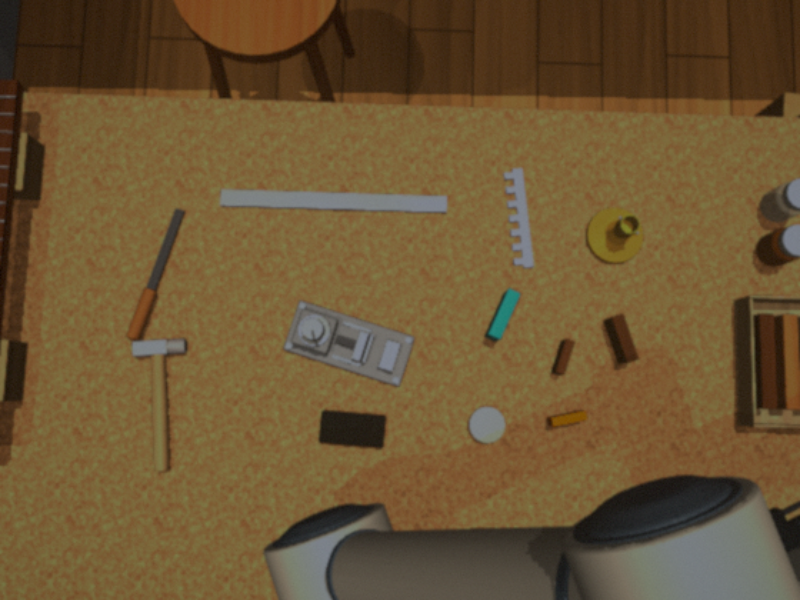

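View pics/scene.png

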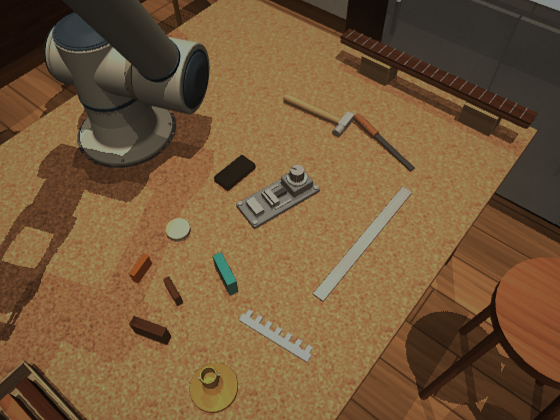

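Like the blank are the turquoise block (503,315), the orange one (567,419), the large dark one (621,338) and the small dark one (564,357), all in the enlarged top view. By the description I choose the small dark one. Next I measure it along with the vise.

Run:
```python
from h import *
c=cap('top'); P=cloud(c)
for n,(x,y) in dict(small=(.498,-.281),big=(.53,-.382)).items():
    m=(abs(P[...,0]-x)<.05)&(abs(P[...,1]-y)<.05)&(P[...,2]>.008)&(P[...,2]<.1)
    Q=P[m]; zt=np.percentile(Q[:,2],90); T=Q[Q[:,2]>zt-.006]
    print(n,m.sum(),zt,np.median(P[(abs(P[...,0]-x)<.08)&(abs(P[...,1]-y)<.05)&(P[...,2]<.006)][:,2]),cv2.minAreaRect((T[:,:2]*1000).astype(np.float32)))
m=(abs(P[...,0]-.51)<.12)&(abs(P[...,1]-.085)<.15)&(P[...,2]>.008)&(P[...,2]<.1)
n,l,s,_=cv2.connectedComponentsWithStats(m.astype(np.uint8)); k=l[240,244]; print(s[k])
Q=P[l==k]
print('vise',cv2.minAreaRect((Q[:,:2]*1000).astype(np.float32)))
for lo,hi in((.01,.02),(.025,.037),(.04,.047),(.072,.09)):
    T=Q[(Q[:,2]>lo)&(Q[:,2]<hi)]
    if len(T)>3: print(lo,len(T),T.mean(0),cv2.minAreaRect((T[:,:2]*1000).astype(np.float32)))
im=c['image']
a=cv2.resize(im[220:300,360:460],(500,400),interpolation=cv2.INTER_CUBIC); cv2.imwrite('pics/crop.png',np.clip(a[:,:,::-1]*1.5,0,255))
```

```text
small 233 0.04179108463503789 -0.00018561003730639236 ((498.6977233886719, -281.27362060546875), (16.747350692749023, 60.34571075439453), 71.16146087646484)
big 488 0.056113099557086765 -0.0002719727910735505 ((531.5704345703125, -378.5714416503906), (80.54389953613281, 22.54404067993164), 19.053104400634766)
[ 199  210   92   60 3090]
vise ((513.2927856445312, 84.53170776367188), (209.70318603515625, 90.152587890625), 73.80142211914062)
0.01 1740 [0.5087 0.0727 0.0144] ((513.3035278320312, 84.55253601074219), (209.721923828125, 90.03683471679688), 73.75594329833984)
0.025 519 [0.5024 0.0489 0.0313] ((513.7022094726562, 88.2508544921875), (177.114990234375, 60.24874496459961), 73.85664367675781)
0.04 242 [0.5295 0.141  0.0438] ((530.08544921875, 142.03775024414062), (63.37894821166992, 61.64378356933594), 73.18848419189453)
0.072 195 [0.53   0.1418 0.0798] ((530.3809814453125, 141.57093811035156), (35.362586975097656, 35.0972785949707), 89.25750732421875)[ WARN:0@1.827] global loadsave.cpp:1063 imwrite_ Unsupported depth image for selected encoder is fallbacked to CV_8U.
```

View pics/crop.png

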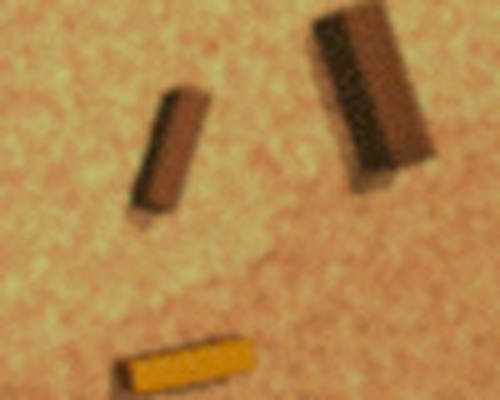

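The crop shows the small dark block at (175,150), standing on edge: 60 x 16 x 42 mm measured, against 80 x 22 x 56 for the big one. So the small one is the blank. I go above it.

Emit:
{"method": "step_arm", "body": {
  "translation": [
    [0.106,-0.05,0.03],
    [0.213,-0.1,0.05],
    [0.319,-0.149,0.06],
    [0.319,-0.149,0.06],
    [0.319,-0.149,0.06],
    [0.319,-0.149,0.06],
    [0.319,-0.149,0.06],
    [0.319,-0.149,0.06]
  ],
  "twist": [0.2,0.4,0.6,0.794,0.794,0.794,0.794,0.794],
  "jaw": [60,60,60,60,60,60,60,60],
  "newtons": 20
}}

```text
time: 1.85
eef_pos: [0.4989, -0.2821, 0.162]
tcp_rot: [[0.947, -0.321, -0.0], [-0.321, -0.947, -0.0], [0.0, 0.0, -1.0]]
force: [0.3, 0.3, -0.0]
gripper_width: 0.0549
```

```bash
cat > meas.py <<'E'
from h import *
s=arm.sense(); R=s['tcp_rot'];print(s['time'],s['eef_pos'],'yaw x',np.degrees(np.arctan2(R[1,0],R[0,0])),s['joint_pos'],s['gripper_width'])
def tool(w): return R.T@(np.array(w)-s['eef_pos'])
E
python3 - <<'E'
from meas import *
c=cap('wrist','w1');P=cloud(c)
x,y=.4987,-.2813
m=(abs(P[...,0]-x)<.045)&(abs(P[...,1]-y)<.045)&(P[...,2]>.008)&(P[...,2]<.06)
Q=P[m]; zt=np.percentile(Q[:,2],70); T=Q[abs(Q[:,2]-zt)<.004]
r=cv2.minAreaRect((T[:,:2]*1000).astype(np.float32));print(m.sum(),zt,r, T.mean(0))
print('tool',tool([r[0][0]/1000,r[0][1]/1000,.030]))
E
```

```text
1.85 [ 0.4989 -0.2821  0.162 ] yaw x -18.752159125610472 [-0.6187  0.4865  1.5485 -0.0003  1.1065  1.2795] 0.05490458372247221
962 0.03920875199874351 ((499.3298645019531, -282.9216613769531), (15.92953872680664, 59.689857482910156), 72.6033706665039) [ 0.5001 -0.2831  0.0389]
tool [0.0007 0.0006 0.132 ]
```

Emit:
{"method": "step_arm", "body": {
  "translation": [
    [0.001,0.0,0.06],
    [0.001,0.0,0.11],
    [0.001,0.0,0.132],
    [0.001,0.0,0.132],
    [0.001,0.0,0.132],
    [0.001,0.0,0.132],
    [0.001,0.0,0.132],
    [0.001,0.0,0.132],
    [0.001,0.0,0.132]
  ],
  "twist": [0,0,0,0,0,0,0,0,0],
  "jaw": [60,60,60,60,5,5,5,5,5],
  "newtons": 20
}}

```text
time: 3.02
eef_pos: [0.4999, -0.2824, 0.0303]
tcp_rot: [[0.947, -0.322, 0.0], [-0.322, -0.947, -0.0], [0.0, 0.0, -1.0]]
force: [-1.1, 0.7, 7.0]
gripper_width: 0.0157
```

Emit:
{"method": "step_arm", "body": {
  "translation": [
    [0,0,-0.05],
    [0,0,-0.1],
    [-0.02,-0.05,-0.14],
    [-0.035,-0.101,-0.14],
    [-0.052,-0.152,-0.14],
    [-0.069,-0.202,-0.14],
    [-0.086,-0.253,-0.14],
    [-0.103,-0.303,-0.14],
    [-0.103,-0.303,-0.14],
    [-0.103,-0.303,-0.14],
    [-0.103,-0.303,-0.14],
    [-0.103,-0.303,-0.14]
  ],
  "twist": [0,0,0,0,0,0,0,-0.045,-0.045,-0.045,-0.045,-0.045],
  "jaw": [5,5,5,5,5,5,5,5,5,5,5,5]
}}

```text
time: 4.53
eef_pos: [0.5, 0.0368, 0.1699]
tcp_rot: [[0.96, -0.281, -0.0], [-0.281, -0.96, -0.0], [-0.0, 0.0, -1.0]]
force: [0.3, -0.3, -1.1]
gripper_width: 0.0157
```

Run:
```python
from meas import *
c=cap('wrist','w2');P=cloud(c)
m=(abs(P[...,0]-.51)<.14)&(abs(P[...,1]-.085)<.16)&(P[...,2]>.008)&(P[...,2]<.07)
a=np.radians(-16.2); X=np.array([np.cos(a),np.sin(a)]);Y=np.array([-X[1],X[0]]);O=np.array([.5133,.0845])
L=np.stack([(P[...,:2]-O)@X,(P[...,:2]-O)@Y],-1)
for lo,hi in((.01,.02),(.027,.037),(.04,.047)):
    k=(m&(P[...,2]>lo)&(P[...,2]<hi)).astype(np.uint8)
    n,l,s,_=cv2.connectedComponentsWithStats(k)
    for i in range(1,n):
        if s[i,4]>150:
            q=(P[l==i][:,:2]*1000).astype(np.float32); ll=L[l==i]
            print(lo,s[i],np.median(P[l==i][:,2]),cv2.minAreaRect(q),'local',ll.min(0),ll.max(0))
# held blank
k=(P[...,2]>.08); Q=P[k&(abs(P[...,0]-.5)<.06)&(abs(P[...,1]-.0375)<.06)]
print(len(Q)); 
if len(Q): print(Q.min(0),Q.max(0))
```

```text
4.525 [0.5    0.0368 0.1699] yaw x -16.31381485960351 [-0.0456  0.3858  1.7111 -0.0001  1.0448  1.8099] 0.01570106800993219
0.01 [ 139  157  191   77 6611] 0.013060296512247044 ((514.3112182617188, 82.79353332519531), (209.0293731689453, 88.49763488769531), 73.63014221191406) local [-0.0427 -0.1059] [0.0459 0.1031]
0.027 [146 172  64  55 228] 0.03233907631090646 ((541.5272216796875, 121.28755187988281), (83.90589904785156, 40.36835861206055), 29.308135986328125) local [-0.027   0.0265] [0.0322 0.0873]
0.027 [ 212  178   56   46 1179] 0.030605896816987853 ((512.12744140625, 76.51705932617188), (59.090274810791016, 49.810569763183594), 73.26708221435547) local [-0.024  -0.0377] [0.0258 0.0215]
0.027 [ 289  178   25   46 1000] 0.03092296837828433 ((493.510009765625, 13.758930206298828), (25.020877838134766, 49.999794006347656), 73.77738189697266) local [-0.0243 -0.086 ] [ 0.0257 -0.0609]
0.04 [ 140  174   66   58 1144] 0.042654322341878326 ((530.888671875, 140.09596252441406), (63.01337432861328, 60.98330307006836), 73.761962890625) local [-0.0291  0.0268] [0.0319 0.0898]
68649
[ 0.4689 -0.0225  0.139 ] [0.5583 0.0975 0.2923]
```

View pics/w2.png

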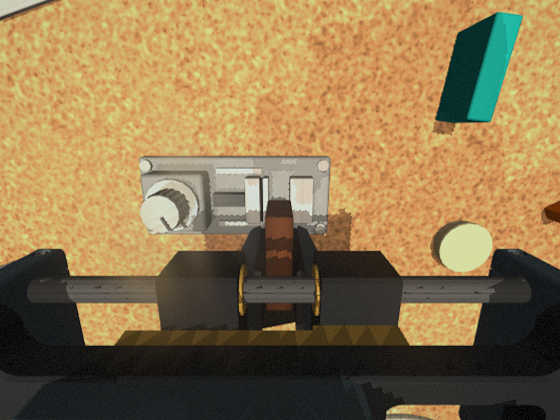

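Run:
```python
from meas import *
c=cap('wrist');P=cloud(c);im=c['image'].astype(int)
a=np.radians(-16.3); X=np.array([np.cos(a),np.sin(a)]);Y=np.array([-X[1],X[0]]);O=np.array([.5133,.0845])
k=np.zeros((420,560),bool);k[200:270,255:305]=1
k&=(im[...,0]>im[...,2]*1.5)&(P[...,2]>.12)&(P[...,2]<.2)
Q=P[k];ly=(Q[:,:2]-O)@Y;lx=(Q[:,:2]-O)@X
print(k.sum(),Q[:,2].min(),Q[:,2].max(),np.percentile(ly,[0,2,50,98,100]),np.percentile(lx,[2,50,98]))
for z in (.14,.15,.16,.17):
    b=abs(Q[:,2]-z)<.004
    if b.sum()>5: print(z,b.sum(),np.percentile(ly[b],[1,50,99]))
t=(s['eef_pos'][:2]-O); print('tcp local',t@X,t@Y)
```

```text
4.575 [0.5    0.0369 0.1699] yaw x -16.304261309242435 [-0.0454  0.3858  1.7111 -0.      1.0448  1.81  ] 0.015583021040909532
1876 0.14206821822144036 0.1984201775863731 [-0.0607 -0.0577 -0.05   -0.0421 -0.0409] [-0.0012  0.0177  0.0301]
0.14 18 [-0.0573 -0.0507 -0.0436]
0.15 62 [-0.0572 -0.05   -0.0429]
0.16 77 [-0.0577 -0.05   -0.0428]
0.17 99 [-0.0585 -0.05   -0.043 ]
tcp local 0.0005409293587977267 -0.049385482261152226
```

Emit:
{"method": "step_arm", "body": {
  "translation": [
    [0,-0.001,0.05],
    [0,-0.001,0.09],
    [0,-0.001,0.105],
    [0,-0.001,0.115],
    [0,-0.001,0.12],
    [0,-0.001,0.123],
    [0,-0.001,0.125],
    [0,-0.001,0.125],
    [0,-0.001,0.125]
  ],
  "twist": [0,0,0,0,0,0,0,0,0],
  "jaw": [5,5,5,5,5,5,5,5,5]
}}

```text
time: 5.75
eef_pos: [0.5003, 0.0387, 0.0452]
tcp_rot: [[0.96, -0.279, 0.0], [-0.279, -0.96, 0.0], [0.0, -0.0, -1.0]]
force: [-0.3, 0.3, -0.5]
gripper_width: 0.0161
```

Emit:
{"method": "step_arm", "body": {
  "translation": [
    [0,0,0.001],
    [0,0,0.0015],
    [0,0,0.0015]
  ],
  "twist": [0,0,0],
  "jaw": [5,5,5]
}}

```text
time: 6.12
eef_pos: [0.5004, 0.0386, 0.0442]
tcp_rot: [[0.96, -0.279, 0.001], [-0.279, -0.96, -0.0], [0.001, -0.0, -1.0]]
force: [-3.7, -0.4, 18.8]
gripper_width: 0.0158
```

Seated on the bed (18.8 N at the expected height). Release and retreat.

Emit:
{"method": "step_arm", "body": {
  "translation": [
    [0,0,-0.0005],
    [0,0,-0.0005],
    [0,0,-0.0005],
    [0,0,-0.0005],
    [0,0,-0.04],
    [0,0,-0.09],
    [0,0,-0.126],
    [0,0,-0.126],
    [0,0,-0.126]
  ],
  "twist": [0,0,0,0,0,0,0,0,0],
  "jaw": [45,45,45,45,45,60,70,70,70]
}}

```text
time: 7.25
eef_pos: [0.4998, 0.0387, 0.1688]
tcp_rot: [[0.96, -0.279, -0.001], [-0.279, -0.96, 0.0], [-0.001, 0.0, -1.0]]
force: [-1.2, 0.5, -0.1]
gripper_width: 0.0641
```

Run:
```python
from meas import *
a=np.radians(-16.3); X=np.array([np.cos(a),np.sin(a)]);Y=np.array([-X[1],X[0]]);O=np.array([.5133,.0845])
for n in('wrist','top'):
    c=cap(n,'p_'+n);P=cloud(c)
    L=np.stack([(P[...,:2]-O)@X,(P[...,:2]-O)@Y],-1)
    for nm,lo,hi in(('blank',.046,.065),('jaw',.027,.037)):
        k=((P[...,2]>lo)&(P[...,2]<hi)&(abs(L[...,0])<.045)&(L[...,1]>-.1)&(L[...,1]<.025)).astype(np.uint8)
        m,l,s_,_=cv2.connectedComponentsWithStats(k)
        for i in range(1,m):
            if s_[i,4]>25:
                ll=L[l==i];print(n,nm,s_[i],np.median(P[l==i][:,2]),ll.min(0),ll.max(0))
    for t in('knob_grip','knob'):
        for d in finder.pinpoint(n,t)[:1]:
            w=world(c,d['centre']); print(n,t,d['score'],w,(w[:2]-O)@X,(w[:2]-O)@Y)
print('tool to knob',tool([.530,.1415,.067]))
```

```text
7.25 [0.4998 0.0387 0.1688] yaw x -16.22614108020962 [-0.042   0.3874  1.7119 -0.      1.0429  1.812 ] 0.06409374590372222
wrist blank [271 177  16  59 936] 0.052934999078390096 [-0.03   -0.0557] [ 0.0299 -0.0404]
wrist jaw [ 241  177   29   46 1084] 0.030818041101561573 [-0.0236 -0.038 ] [ 0.026  -0.0076]
wrist jaw [ 291  177   24   46 1074] 0.030910115510735414 [-0.0232 -0.086 ] [ 0.026 -0.061]
wrist jaw [214 194  30  13 187] 0.027449785513117834 [-0.006 -0.01 ] [0.0075 0.0216]
wrist knob_grip 0.61 [0.5317 0.1464 0.0654] 0.0003095725060180861 0.06456489639454516
wrist knob 0.95 [0.5314 0.1421 0.0493] 0.0011614867822580498 0.060368309212512385
tool to knob [ 0.0003 -0.1072  0.1018]
```

View pics/p_wrist.png

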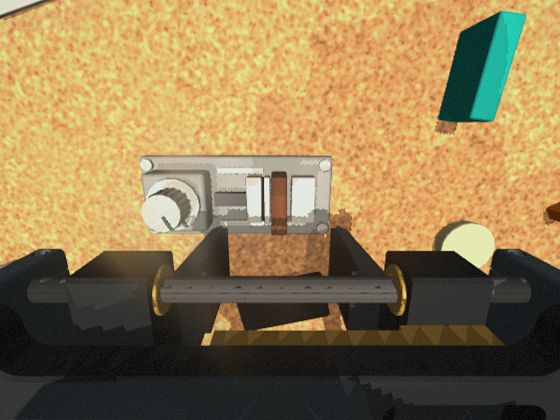

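The picture shows the blank (279,203) upright between the sliding jaw (255) and the fixed jaw (303), 3-4 mm clear on each side. Next I go above the knob, wrist wound back so one grip gives a long stroke.

Emit:
{"method": "step_arm", "body": {
  "translation": [
    [0.001,-0.05,0],
    [0.001,-0.107,0],
    [0.001,-0.107,0.03],
    [0.001,-0.107,0.049],
    [0.001,-0.107,0.049],
    [0.001,-0.107,0.049],
    [0.001,-0.107,0.049],
    [0.001,-0.107,0.049],
    [0.001,-0.107,0.049],
    [0.001,-0.107,0.049],
    [0.001,-0.107,0.049],
    [0.001,-0.107,0.049],
    [0.001,-0.107,0.049],
    [0.001,-0.107,0.049],
    [0.001,-0.107,0.049],
    [0.001,-0.107,0.049],
    [0.001,-0.107,0.049],
    [0.001,-0.107,0.049]
  ],
  "twist": [-0.18,-0.36,-0.54,-0.72,-0.9,-1.08,-1.26,-1.44,-1.62,-1.8,-1.98,-2.16,-2.34,-2.5,-2.5,-2.5,-2.5,-2.5],
  "jaw": [70,70,70,70,70,70,70,70,70,70,70,70,70,70,70,70,70,70]
}}

```text
time: 9.8
eef_pos: [0.5311, 0.1411, 0.1204]
tcp_rot: [[-0.601, 0.799, 0.0], [0.799, 0.601, 0.0], [0.0, 0.0, -1.0]]
force: [-0.5, 0.0, -0.5]
gripper_width: 0.0639
```

Run:
```python
from meas import *
c=cap('wrist','k_wrist');P=cloud(c)
k=(P[...,2]>.072)&(P[...,2]<.088)&(np.hypot(P[...,0]-.531,P[...,1]-.141)<.03)
Q=P[k];print(k.sum(),np.median(Q[:,2]));
if len(Q)>5: print(cv2.minEnclosingCircle((Q[:,:2]*1000).astype(np.float32)))
print(finder.pinpoint('wrist','knob')[:1],s['torque'],s['force'])
```

```text
9.8 [0.5311 0.1411 0.1204] yaw x 126.9486641688256 [ 0.151   0.512   1.6487  0.      0.9809 -0.4939] 0.06390019337693993
1831 0.07898666221704163
((530.635498046875, 140.18824768066406), 18.933202743530273)
[{'centre': [-0.002, 0.0086, 0.2438], 'score': 0.57}] [ 0.0289 -0.1339  0.0226] [-0.5417  0.0253 -0.5031]
```

View pics/k_wrist.png

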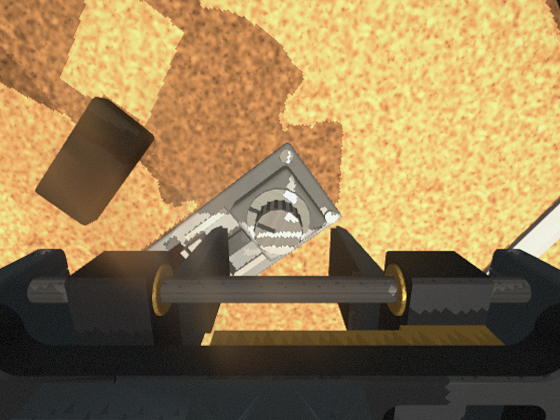

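The picture shows the knob (278,222) centred between the fingers. Descend and grip.

Emit:
{"method": "step_arm", "body": {
  "translation": [
    [0,0,0.03],
    [0,0,0.05],
    [0,0,0.058],
    [0,0,0.058],
    [0,0,0.058],
    [0,0,0.058],
    [0,0,0.058],
    [0,0,0.058]
  ],
  "twist": [0,0,0,0,0,0,0,0],
  "jaw": [70,70,70,70,30,30,30,30],
  "newtons": 60
}}

```text
time: 10.9
eef_pos: [0.5308, 0.1408, 0.0628]
tcp_rot: [[-0.602, 0.798, -0.0], [0.798, 0.602, -0.0], [-0.0, -0.001, -1.0]]
force: [-3.5, -3.4, 7.4]
gripper_width: 0.035
```

```bash
python3 -c "
from meas import *
print(s['torque'],s['force'],s['joint_efforts'][5])"
```

```text
10.9 [0.5308 0.1408 0.0628] yaw x 127.02262347168516 [ 0.1508  0.5972  1.696  -0.0006  0.8488 -0.495 ] 0.03502421826074811
[-0.5524  0.433   0.0959] [-3.5166 -3.4056  7.4197] 0.06310472264885902
```

Emit:
{"method": "step_arm", "body": {
  "translation": [
    [0,0,0],
    [0,0,0],
    [0,0,0],
    [0,0,0],
    [0,0,0],
    [0,0,0],
    [0,0,0],
    [0,0,0]
  ],
  "twist": [0.16,0.32,0.48,0.64,0.8,0.96,1.1,1.1],
  "jaw": [30,30,30,30,30,30,30,30]
}}

```text
time: 11.9
eef_pos: [0.5301, 0.1407, 0.0628]
tcp_rot: [[0.441, 0.898, -0.001], [0.898, -0.441, -0.001], [-0.001, -0.001, -1.0]]
force: [-6.5, -5.0, 9.6]
gripper_width: 0.0348
```

```bash
cat > t.py <<'E'
from meas import *
print('tz',s['torque'][2],s['force'],s['joint_efforts'][5])
E
python3 t.py
python3 - <<'E'
from meas import *
a=np.radians(-16.3); X=np.array([np.cos(a),np.sin(a)]);Y=np.array([-X[1],X[0]]);O=np.array([.5133,.0845])
for n in('top','scene'):
    c=cap(n,'q_'+n);P=cloud(c)
    L=np.stack([(P[...,:2]-O)@X,(P[...,:2]-O)@Y],-1)
    for nm,lo,hi in(('blank',.046,.065),('jaw',.025,.037)):
        k=((P[...,2]>lo)&(P[...,2]<hi)&(abs(L[...,0])<.045)&(L[...,1]>-.1)&(L[...,1]<.025)).astype(np.uint8)
        m,l,s_,_=cv2.connectedComponentsWithStats(k)
        for i in range(1,m):
            if s_[i,4]>15:
                ll=L[l==i];print(n,nm,s_[i],np.median(P[l==i][:,2]),ll.min(0),ll.max(0))
E
```

```text
11.9 [0.5301 0.1407 0.0628] yaw x 63.85992331244676 [ 0.1508  0.5971  1.6966 -0.0006  0.8494  0.6074] 0.03482499306921853
tz -0.09887510701775742 [-6.4563 -5.0001  9.5979] 2.0107662677764893
11.9 [0.5301 0.1407 0.0628] yaw x 63.85992331244676 [ 0.1508  0.5971  1.6966 -0.0006  0.8494  0.6074] 0.03482499306921853
top blank [257 233  14  26 170] 0.05376503161270338 [-0.0307 -0.0586] [ 0.0287 -0.0426]
top jaw [245 232  19  23 233] 0.031337443543519715 [-0.025  -0.0419] [ 0.0246 -0.0011]
top jaw [264 238  17  22 214] 0.03218188687352867 [-0.025  -0.0848] [ 0.0248 -0.0585]
scene blank [253 187  17  19 140] 0.05306469116194025 [-0.0309 -0.0624] [ 0.0303 -0.0438]
scene jaw [246 189  38  26 372] 0.03011860338444633 [-0.0283 -0.0886] [0.0295 0.0141]
```

Emit:
{"method": "step_arm", "body": {
  "translation": [
    [0,0,0],
    [0,0,0]
  ],
  "twist": [0.06,0.12],
  "jaw": [30,30]
}}

```text
time: 12.25
eef_pos: [0.5301, 0.1407, 0.0627]
tcp_rot: [[0.544, 0.839, -0.002], [0.839, -0.544, -0.001], [-0.001, -0.001, -1.0]]
force: [-6.2, -3.8, 10.0]
gripper_width: 0.035
```

```bash
python3 t.py
```

```text
12.25 [0.5301 0.1407 0.0627] yaw x 57.0126038602457 [ 0.1509  0.5971  1.6967 -0.0005  0.8495  0.727 ] 0.0350473842378993
tz 0.09158233274147676 [-6.1806 -3.8399 10.0133] -1.5192759409546852
```

Emit:
{"method": "step_arm", "body": {
  "translation": [
    [0,0,0],
    [0,0,0]
  ],
  "twist": [0.06,0.12],
  "jaw": [30,30]
}}

```text
time: 12.5
eef_pos: [0.53, 0.1407, 0.0628]
tcp_rot: [[0.641, 0.768, -0.002], [0.768, -0.641, -0.001], [-0.002, -0.001, -1.0]]
force: [-7.4, -3.3, 11.6]
gripper_width: 0.0347
```

```bash
python3 t.py
```

```text
12.5 [0.53   0.1407 0.0628] yaw x 50.139215682511384 [ 0.1509  0.597   1.6968 -0.0005  0.8495  0.8469] 0.03471928646960989
tz 0.17576157285434185 [-7.4271 -3.2831 11.6156] -1.4816752821207047
```

Emit:
{"method": "step_arm", "body": {
  "translation": [
    [0,0,0]
  ],
  "twist": [0.08],
  "jaw": [30]
}}

```text
time: 12.62
eef_pos: [0.53, 0.1408, 0.0628]
tcp_rot: [[0.7, 0.714, -0.002], [0.714, -0.7, -0.001], [-0.002, -0.001, -1.0]]
force: [-7.2, -2.8, 10.3]
gripper_width: 0.0349
```

```bash
python3 t.py
```

```text
12.625 [0.53   0.1408 0.0628] yaw x 45.53621022387894 [ 0.1509  0.597   1.6968 -0.0004  0.8496  0.9273] 0.03485433956777721
tz 0.09618668881636497 [-7.1583 -2.7849 10.2952] -2.2850366681814194
```

Emit:
{"method": "step_arm", "body": {
  "translation": [
    [0,0,0],
    [0,0,0]
  ],
  "twist": [0.04,0.08],
  "jaw": [30,30]
}}

```text
time: 12.88
eef_pos: [0.5299, 0.1408, 0.0628]
tcp_rot: [[0.755, 0.656, -0.002], [0.656, -0.755, -0.001], [-0.002, -0.001, -1.0]]
force: [-6.7, -2.6, 11.9]
gripper_width: 0.035
```

```bash
python3 t.py
```

```text
12.875 [0.5299 0.1408 0.0628] yaw x 41.010511536796564 [ 0.151   0.597   1.6968 -0.0004  0.8496  1.0062] 0.0350087773165697
tz 0.15883400491394226 [-6.7365 -2.5892 11.8654] -0.8533415570855141
```

Emit:
{"method": "step_arm", "body": {
  "translation": [
    [0,0,0],
    [0,0,0]
  ],
  "twist": [0.04,0.08],
  "jaw": [30,30]
}}

```text
time: 13.12
eef_pos: [0.5299, 0.1408, 0.0628]
tcp_rot: [[0.805, 0.594, -0.002], [0.594, -0.805, -0.001], [-0.002, -0.001, -1.0]]
force: [-8.3, -2.3, 11.1]
gripper_width: 0.0351
```

```bash
python3 t.py
```

```text
13.125 [0.5299 0.1408 0.0628] yaw x 36.42900440335335 [ 0.151   0.597   1.6968 -0.0003  0.8496  1.0862] 0.0351337142026979
tz 0.1921384989189223 [-8.3401 -2.2834 11.1455] -0.8368020504713058
```

Emit:
{"method": "step_arm", "body": {
  "translation": [
    [0,0,0],
    [0,0,0]
  ],
  "twist": [0.04,0.08],
  "jaw": [30,30]
}}

```text
time: 13.38
eef_pos: [0.5299, 0.1408, 0.0627]
tcp_rot: [[0.849, 0.528, -0.002], [0.528, -0.849, -0.001], [-0.002, -0.001, -1.0]]
force: [-7.2, -2.8, 12.0]
gripper_width: 0.035
```

```bash
python3 t.py
```

```text
13.375 [0.5299 0.1408 0.0627] yaw x 31.84305108377726 [ 0.151   0.597   1.6968 -0.0003  0.8497  1.1662] 0.03502119833494848
tz 0.19386980954628238 [-7.2176 -2.837  12.0431] -0.8002221956849098
```

Emit:
{"method": "step_arm", "body": {
  "translation": [
    [0,0,0],
    [0,0,0]
  ],
  "twist": [0.04,0.08],
  "jaw": [30,30]
}}

```text
time: 13.62
eef_pos: [0.5298, 0.1409, 0.0628]
tcp_rot: [[0.889, 0.458, -0.002], [0.458, -0.889, -0.0], [-0.002, -0.0, -1.0]]
force: [-7.7, -2.0, 11.5]
gripper_width: 0.035
```

```bash
python3 t.py
```

```text
13.625 [0.5298 0.1409 0.0628] yaw x 27.26357016551068 [ 0.1511  0.597   1.6969 -0.0002  0.8497  1.2462] 0.03498926285192528
tz 0.2583619503263773 [-7.6533 -1.9625 11.5164] -0.7641653716564178
```

Emit:
{"method": "step_arm", "body": {
  "translation": [
    [0,0,0],
    [0,0,0]
  ],
  "twist": [0.04,0.08],
  "jaw": [30,30]
}}

```text
time: 13.88
eef_pos: [0.5298, 0.1409, 0.0627]
tcp_rot: [[0.923, 0.386, -0.002], [0.386, -0.923, -0.0], [-0.002, -0.0, -1.0]]
force: [-7.7, -1.7, 11.5]
gripper_width: 0.0357
```

```bash
python3 t.py
```

```text
13.875 [0.5298 0.1409 0.0627] yaw x 22.684791798727076 [ 0.1511  0.597   1.6969 -0.0002  0.8498  1.3261] 0.035678615731737376
tz 0.304003100013014 [-7.7409 -1.6987 11.524 ] -0.7293298467993736
```

Emit:
{"method": "step_arm", "body": {
  "translation": [
    [0,0,0],
    [0,0,0]
  ],
  "twist": [0.04,0.08],
  "jaw": [30,30]
}}

```text
time: 14.12
eef_pos: [0.5298, 0.141, 0.0627]
tcp_rot: [[0.951, 0.311, -0.002], [0.311, -0.951, -0.0], [-0.002, -0.0, -1.0]]
force: [-8.0, -0.9, 11.7]
gripper_width: 0.0348
```

```bash
python3 t.py
```

```text
14.125 [0.5298 0.141  0.0627] yaw x 18.098569774222458 [ 0.1512  0.597   1.6969 -0.0001  0.8497  1.4062] 0.03478243729653082
tz 0.36486017161447765 [-7.9529 -0.8793 11.7439] -0.6970860622823238
```

Emit:
{"method": "step_arm", "body": {
  "translation": [
    [0,0,0],
    [0,0,0]
  ],
  "twist": [0.04,0.08],
  "jaw": [30,30]
}}

```text
time: 14.38
eef_pos: [0.5298, 0.141, 0.0627]
tcp_rot: [[0.972, 0.234, -0.002], [0.234, -0.972, -0.0], [-0.002, -0.0, -1.0]]
force: [-8.2, -1.2, 12.1]
gripper_width: 0.0352
```

```bash
python3 t.py
```

```text
14.375 [0.5298 0.141  0.0627] yaw x 13.519645959084787 [ 0.1512  0.597   1.6969 -0.0001  0.8497  1.4861] 0.03517716704916653
tz 0.4089312102335252 [-8.2047 -1.1917 12.1447] -0.6725134514272213
```

Emit:
{"method": "step_arm", "body": {
  "translation": [
    [0,0,0],
    [0,0,0]
  ],
  "twist": [0.04,0.08],
  "jaw": [30,30]
}}

```text
time: 14.62
eef_pos: [0.5298, 0.141, 0.0627]
tcp_rot: [[0.988, 0.155, -0.002], [0.155, -0.988, -0.0], [-0.002, -0.0, -1.0]]
force: [-8.3, -0.3, 12.4]
gripper_width: 0.0345
```

```bash
python3 t.py
```

```text
14.625 [0.5298 0.141  0.0627] yaw x 8.934011130959108 [0.1512 0.597  1.6969 0.     0.8497 1.5661] 0.03449986192161143
tz 0.2483185302225118 [-8.2939 -0.267  12.3963] -0.7331125997006893
```

Emit:
{"method": "step_arm", "body": {
  "translation": [
    [0,0,0],
    [0,0,0]
  ],
  "twist": [0.04,0.08],
  "jaw": [30,30]
}}

```text
time: 14.88
eef_pos: [0.5298, 0.1411, 0.0627]
tcp_rot: [[0.997, 0.076, -0.002], [0.076, -0.997, -0.0], [-0.002, 0.0, -1.0]]
force: [-7.6, -0.2, 11.5]
gripper_width: 0.0352
```

```bash
python3 t.py
```

```text
14.875 [0.5298 0.1411 0.0627] yaw x 4.341664633154982 [0.1513 0.5971 1.6969 0.0001 0.8497 1.6462] 0.03521520275249387
tz 0.216048843372018 [-7.5958 -0.2416 11.5113] -0.8845805190503597
```

Emit:
{"method": "step_arm", "body": {
  "translation": [
    [0,0,0],
    [0,0,0]
  ],
  "twist": [0.04,0.08],
  "jaw": [30,30]
}}

```text
time: 15.12
eef_pos: [0.5298, 0.1411, 0.0627]
tcp_rot: [[1.0, -0.004, -0.002], [-0.004, -1.0, -0.0], [-0.002, 0.0, -1.0]]
force: [-8.0, -0.1, 11.6]
gripper_width: 0.0348
```

```bash
python3 t.py
```

```text
15.125 [0.5298 0.1411 0.0627] yaw x -0.23859038545234973 [0.1513 0.597  1.6969 0.0002 0.8498 1.7261] 0.034821791475582856
tz 0.26885075848862855 [-8.0022 -0.1236 11.5966] -0.780979860574007
```

Emit:
{"method": "step_arm", "body": {
  "translation": [
    [0,0,0],
    [0,0,0]
  ],
  "twist": [0.04,0.08],
  "jaw": [30,30]
}}

```text
time: 15.38
eef_pos: [0.5297, 0.1412, 0.0627]
tcp_rot: [[0.996, -0.084, -0.002], [-0.084, -0.996, -0.0], [-0.002, 0.0, -1.0]]
force: [-9.1, 1.8, 11.5]
gripper_width: 0.0351
```

```bash
python3 t.py
```

```text
15.375 [0.5297 0.1412 0.0627] yaw x -4.824964556712355 [0.1514 0.597  1.6969 0.0003 0.8497 1.8062] 0.03510413619653887
tz 0.3403565843468473 [-9.0515  1.8323 11.4796] -0.7496331073343754
```

Emit:
{"method": "step_arm", "body": {
  "translation": [
    [0,0,0],
    [0,0,0]
  ],
  "twist": [0.03,0.06],
  "jaw": [30,30]
}}

```text
time: 15.62
eef_pos: [0.5297, 0.1412, 0.0627]
tcp_rot: [[0.99, -0.143, -0.002], [-0.143, -0.99, -0.0], [-0.002, 0.0, -1.0]]
force: [-8.0, 0.7, 11.8]
gripper_width: 0.0351
```

```bash
python3 t.py
```

```text
15.625 [0.5297 0.1412 0.0627] yaw x -8.239982619646735 [0.1514 0.597  1.6969 0.0003 0.8497 1.8658] 0.03514244384103289
tz 0.3330515850861588 [-7.9716  0.6726 11.8178] -0.4533302318304777
```

The torque peaked at 0.41, dropped to 0.22 and then rose again, which fits one click (or slipping fingers). I stop here, let go and check the slip angle by eye.

Emit:
{"method": "step_arm", "body": {
  "translation": [
    [0,0,0],
    [0,0,0],
    [0,0,0],
    [0,0,-0.04],
    [0,0,-0.07],
    [0,0.05,-0.1],
    [0,0.1,-0.12],
    [0,0.1,-0.12],
    [0,0.1,-0.12]
  ],
  "twist": [0,0,0,0,0,0,0,0,0],
  "jaw": [70,70,70,70,70,70,70,70,70]
}}

```text
time: 16.75
eef_pos: [0.5168, 0.0423, 0.1823]
tcp_rot: [[0.99, -0.143, -0.0], [-0.143, -0.99, 0.0], [-0.0, -0.0, -1.0]]
force: [-0.4, 0.1, 0.2]
gripper_width: 0.0634
```

Run:
```python
from meas import *
a=np.radians(-16.3); X=np.array([np.cos(a),np.sin(a)]);Y=np.array([-X[1],X[0]]);O=np.array([.5133,.0845])
c=cap('wrist','z_wrist');P=cloud(c)
L=np.stack([(P[...,:2]-O)@X,(P[...,:2]-O)@Y],-1)
for nm,lo,hi in(('blank',.046,.065),('jaw',.025,.037)):
    k=((P[...,2]>lo)&(P[...,2]<hi)&(abs(L[...,0])<.045)&(L[...,1]>-.1)&(L[...,1]<.025)).astype(np.uint8)
    m,l,s_,_=cv2.connectedComponentsWithStats(k)
    for i in range(1,m):
        if s_[i,4]>25:
            ll=L[l==i];print(nm,s_[i],np.median(P[l==i][:,2]),ll.min(0),ll.max(0))
u,v=proj(c,[.5305,.141,.08]).astype(int);print(u,v)
h=45; b=c['image'][max(0,v-h):v+h,max(0,u-h):u+h]
cv2.imwrite('pics/z_crop.png',cv2.resize(b,(600,600),interpolation=cv2.INTER_CUBIC)[:,:,::-1])
```

```text
16.75 [0.5168 0.0423 0.1823] yaw x -8.241683633453746 [-0.0337  0.3916  1.6565  0.0003  1.0936  1.6808] 0.06336055847191861
blank [278 190  23  57 853] 0.05281473483441582 [-0.03   -0.0611] [ 0.0299 -0.0449]
jaw [ 229  186   71   50 1364] 0.030331674063288103 [-0.0264 -0.0604] [0.03   0.0144]
jaw [295 191  26  46 859] 0.03089114096046891 [-0.0244 -0.0862] [ 0.026  -0.0625]
172 211
```

View pics/z_crop.png

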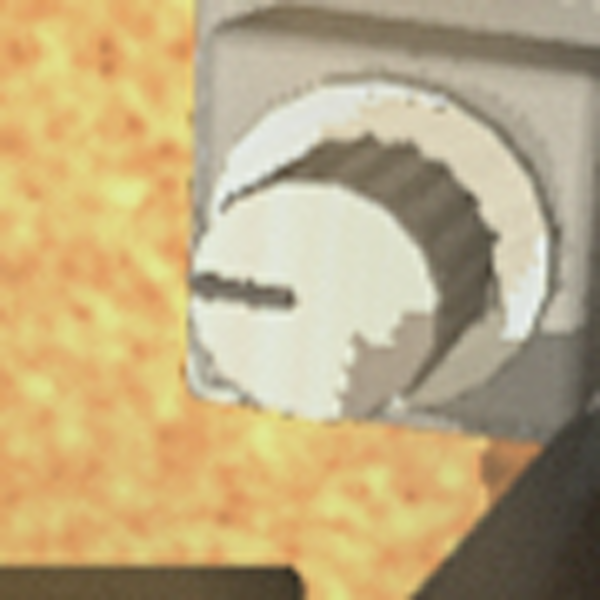

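Run:
```python
from meas import *
c=cap('wrist')
C=-c['R'].T@c['t']; print('cam in tool',tool(C),'axis world',c['R'][2],'R in tool',(R.T@c['R'].T))
# ridge direction: crop px -> image px
for p in((205,285),(292,298)):
    u=172-45+p[0]*90/600; v=211-45+p[1]*90/600
    d=c['R'].T@np.linalg.inv(c['mtx'])@[u,v,1]; t=(.081-C[2])/d[2]; print(C+t*d)
```

```text
16.8 [0.5167 0.0427 0.182 ] yaw x -8.190831451210823 [-0.0329  0.3921  1.6565  0.0002  1.0936  1.6808] 0.06384144235153369
cam in tool [ 0.0777  0.0007 -0.1617] axis world [-0.2702  0.0395 -0.962 ] R in tool [[-0.0008 -0.9622 -0.2725]
 [ 1.     -0.0007 -0.0004]
 [ 0.0002 -0.2725  0.9622]]
[0.5355 0.1542 0.081 ]
[0.5318 0.1425 0.081 ]
```

Emit:
{"method": "step_arm", "body": {
  "translation": [
    [0.001,-0.045,0],
    [0.001,-0.088,0],
    [0.001,-0.088,0],
    [0.001,-0.088,0],
    [0.001,-0.088,0],
    [0.001,-0.088,0],
    [0.001,-0.088,0],
    [0.001,-0.088,0],
    [0.001,-0.088,0],
    [0.001,-0.088,0],
    [0.001,-0.088,0],
    [0.001,-0.088,0],
    [0.001,-0.088,0]
  ],
  "twist": [-0.18,-0.36,-0.54,-0.72,-0.9,-1.08,-1.26,-1.44,-1.62,-1.8,-1.8,-1.8,-1.8],
  "jaw": [95,95,95,95,95,95,95,95,95,95,95,95,95]
}}

```text
time: 18.48
eef_pos: [0.5303, 0.1293, 0.1823]
tcp_rot: [[-0.084, 0.996, -0.0], [0.996, 0.084, -0.0], [0.0, -0.0, -1.0]]
force: [0.2, 0.7, 0.1]
gripper_width: 0.0865
```

Run:
```python
from meas import *
c=cap('wrist','y_wrist')
u,v=proj(c,[.5305,.141,.06]).astype(int);print(u,v)
h=40; b=c['image'][max(0,v-h):v+h,max(0,u-h):u+h]
cv2.imwrite('pics/y_crop.png',cv2.resize(b,(600,600),interpolation=cv2.INTER_CUBIC)[:,:,::-1])
```

```text
18.475 [0.5303 0.1293 0.1823] yaw x 94.79862715537094 [0.1298 0.4272 1.5917 0.     1.1228 0.046 ] 0.08648791465278338
279 192
```

View pics/y_crop.png

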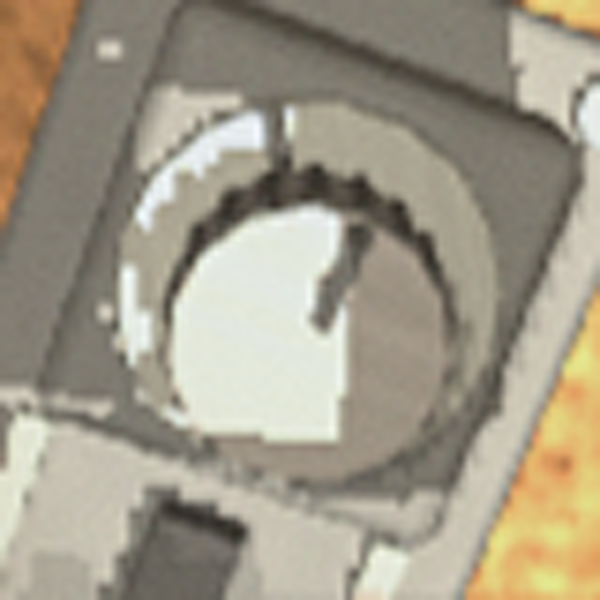

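The picture shows the dial tick at (278,135), about 11° left of up, and the knob ridge from (322,320) to (355,230), about 20° right. The slip is about 31° (0.54 rad), one click. The hand is clear, so I hand in.

```bash
python3 -c "
from h import *
print(arm.hand_in(), arm.sense()['force'])"
```

```text
the job is handed in; nothing more can be done
the job is handed in; nothing more can be done
```

I stood the small rosewood blank in the vise, let go of it, and turned the knob clockwise in a single grip until the clutch clicked once. Then I let go of the knob, backed the hand clear and handed the job in; no verdict was reported.

**Click:** The torque climbed to about 0.41 N m, dropped to about 0.22 and began rising again, where I stopped. It never fell below 0.1 N m as the description says it should. That left finger slip on the knob as a possibility, so I checked by eye. The dial tick and knob ridge are about 31° apart (0.54 rad), which is one click.

**Blank:** The last wrist view had it about 52 mm to −y of the vise centre, close to its slot, centred along the jaws and at the right height. The fixed jaw's plate was pushed back about 1.5 mm. I did not measure the clamping force itself, only inferred it from that and the torque.

**Other things on the bench:** I saw no contact with any of them, but did not measure their positions again at the end. The cameras disagreed with each other by about 1–2 mm, within the stated calibration.

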